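# Set the strip guide with its eccentric roller and prove the gap with the yellow gauge

## Robot

A 6-joint arm with a two-finger parallel gripper is mounted at the origin on the work surface. World frame = base frame: x ahead of the robot, y to its left, z up, the work surface at z = 0. Lengths are in m, angles in rad, forces in N, time in s.
With the tool pointing down it reaches from about 0.25 to 0.725 m from the base axis. Payload 4 kg.
Tool frame: the origin (TCP) lies at the very end of the fingers, on their centre line; the grasp point (between the pads) lies 19 mm behind it; z points along the fingers, y is the line along which they close (so a half turn about z gives the same grasp; the last joint's range is limited). The gripper opens to 85 mm and grips with 20 to 120 N. Pads are 22 mm wide; open, the fingers measure 114 mm over their backs; the gripper's body (76 mm by 85 mm) begins 54 mm behind the grasp point. The pads swing forward as they close: fully open they stand 13 mm farther back than shut.
Start: joints at [-1.295, 0.241, 0.005, 1.335, 0, 1.571], TCP at [0.136, -0.481, 0.231] pointing down, gripper open.
Joint ranges: [-2.72, 2.72], [-1.05, 1.87], [-1.09, 1.28], [-1.99, 2.15], [-1.42, 1.44], [-3.14, 3.14]. Speed limits (rad/s): [2.79, 2.79, 3.14, 3.14, 3.14, 3.14].

## Interface

Orientations are given as a unit quaternion [x, y, z, w].
In Python, from workcell import bot, vision, workorder gives the robot as it stands.
- The arm moves only by the shell command python3 -m creep 'ROWS' [OPENING]. ROWS is JSON, a list of rows, each a list of 2 entries, a list of its own where there are three numbers: the shift along the tool's x, y, z in mm, then the turn, a rotation vector about the tool's x, y, z in rad. In form: [[[dx, dy, dz], [wx, wy, wz]], ...]. A call has 1 to 12 rows; each row shifts and turns the commanded pose from where the row before left it, along the tool's axes as they then stand; what a row does not reach is not made up. A row lasts 1/8 s, in which the tool goes at most 62.5 mm and 10.7 degrees, less where a joint would pass 70% of its speed; a pose out of reach is approached as far as the arm can. A call is refused whole if a number of a shift passes 62.5 or a number of a turn 0.188, either way. A call with a gripper value outside its range is refused whole. OPENING is the finger opening in mm, from 0 to 85.4, set as the call begins (- or left out, the last holds). The fingers move at their own pace and stop on an object; the grip force is fixed at half the most. Time passes only in rows, so rows that do not move let the fingers close. It gives the time, the measured TCP pose, the force, the opening and the grip force at its end, in the units of the state.
- bot.get_obs(): the state, without advancing time (a new reading comes with each control period).
- vision.camera(name): name is "scene" or "side" or "wrist"; returns a dict with "image" (480x640x3 uint8, blue, green, red), "z_map" (480x640 float32, m along the optical axis (not along the pixel's ray), 0 where there is no reading), "K" (3x3 intrinsics, pixels), "k1" (the pictures are not rectified: a ray, as slopes to the right and down, at radius r is drawn at 1 + k1 r^2 times it, then the intrinsics apply), "rvec" (rotation vector, rad) and "tvec" (3), from world to camera coordinates, as OpenCV has them; the wrist camera has in their place "tool_from_camera" (4x4, takes a point from camera to tool coordinates, whose origin is the TCP and whose axes are the flange's). Camera axes: x right, y down, z forward; pixel columns grow to the right and rows downward; lengths in m; the calibration is good to about 2 mm. A picture is of the moment at which its call begins: read the wrist's pose just before it.
- workorder.job_done(): hands the job in; it is judged then, once.
Trained networks look in a picture, given as the dict that the camera call returned (one of the last four; its "shot" number tells which), for a name from the list of things; names that differ only in an ending like _2 or _b are one class to them, and where a whole thing is asked for, a point or a joint stands for the part that bears it (a point fixed in the world has none). Each returns a list of dicts, best first, with "score" (0 to 1); they miss things now and then, are a little off and sometimes report something else, mostly with a low value. They report only what shows in the picture. A call takes as long as a camera call. They do not tell look-alikes from the thing itself.
- vision.spot_in(picture, query): "position" ([column, row] in pixels, amid what is visible of it).
- vision.place_of(picture, query): "position" ([column, row] in pixels: a listed point, or the origin of a listed thing).
The state is a dict: "clock": time; "joint_pos": joint angles; "joint_vel": joint speeds; "tau": joint torques, N m; "eef_pos": TCP position; "tool_rot": TCP orientation; "ft_force": force on the tool from outside, world axes, zero at the start; "ft_torque": the same for the moment, N m; "grip_width": finger opening in m; "grasp_force": force on a finger pad.
Only numpy, scipy, OpenCV 4.12 (cv2) and the standard library are available. Lean on these libraries where they do the work, as an engineer would, in place of code of your own. Each camera call takes 0.05 s, during which the arm holds its last target. There are 200 camera calls.

## Task

The strip guide's eccentric roller stands too close to the fence: swing its black-knobbed lever until the pointer is at the middle of the yellow mark, and let go. Then prove the gap with the yellow gauge: set it down on the board beside the fence, right of the roller as the robot sees it, slide it along the fence between fence and roller, and leave it flat on the board, wholly past the roller on the left, with the lever still on yellow.

Things in the scene. Friction and masses are not known exactly. Their poses are not given: they have to be found in the camera images.
- guide: Fixed grey board 210 (x) x 340 (y) x 10 mm, origin centre of underside; x away from robot, y along lane to robot's left, yaw within 0.2 rad. Aluminium fence on far side: inner face x=+80, top z=30 mm. Steel roller 60 mm dia, top z=28, turns on pivot x=+5, y=0, 15 mm off its centre. Marks blue, yellow, red round the pivot, left to right; yellow lies along -x from it.
- lever (a joint): Angle of lever and roller, rad. 0: lever along guide -x, middle of yellow mark (which spans -0.22 to 0.22). Positive: counter-clockwise from above, knob goes to robot's right, gap opens. Gap to fence = 45 + 15 sin(angle) mm, narrowest at guide y = 15 cos(angle) mm. Limits -1.25, 1.25; starts -1.1 to -0.55 (knob to the left, gap too small). Needs about 5 N at the knob, stays where left.
- lever_knob (a point): Top centre of the upright round black knob on the lever's end: 16 mm diameter, 52 mm tall, top 86 mm above the table, 70 mm from the pivot. The dark flat lever arm (16 mm wide) lies under it, top 34 mm above the table; a short white pointer sticks out beyond the knob. The brass bolt head on the pivot reaches 40 mm above the table.
- gauge_yellow: Loose yellow gauge on robot's right; blue (narrower) and red (wider) ones beside it, any order, stay unused. Block 40 mm wide (x), 80 long (y), half-round ends, 22 high; upright grip tab on top 10 thick (x), 44 long (y), 22 to 62 mm above underside. Origin centre of underside. About 80 g. Slides lengthwise, either end first; touching the fence its centre is at guide x=60, underside z=10 mm.
There are look-alikes about, which are no part of the job. There is more than one size of the gauge_yellow; the job needs the largest.

How it is judged:
On the way, in this order (a step that is already met when the one before it is completed fails the run):
1. the lever is set on the yellow mark (within 0.22 rad of its middle) (value of joint lever between -0.22 and 0.22 rad), for 0.3 s.
2. the yellow gauge is down on the board beside the fence, on the right of the roller, lever still on the mark (all of step 1 and x of gauge_yellow in the frame of guide between 0.025 and 0.085 m and z of gauge_yellow in the frame of guide between 0.004 and 0.02 m and y of gauge_yellow in the frame of guide between -0.16 and -0.035 m), for 0.1 s.
3. the yellow gauge is in the gap between fence and roller, down on the board, lever still on the mark (all of step 1 and x of gauge_yellow in the frame of guide between 0.025 and 0.085 m and z of gauge_yellow in the frame of guide between 0.004 and 0.02 m and y of gauge_yellow in the frame of guide between -0.02 and 0.05 m), for 0.05 s.
At the end, for the whole second after the job is handed in: Lever within 0.22 rad of the middle of the yellow mark; yellow gauge released, at rest and flat (0.15 rad) on the board in the lane (its centre at the guide's x = 25 to 85 mm) and past the roller on the left (its centre at the guide's y = 65 to 170 mm) (all of step 1 and x of gauge_yellow in the frame of guide between 0.025 and 0.085 m and z of gauge_yellow in the frame of guide between 0.004 and 0.02 m and y of gauge_yellow in the frame of guide between 0.065 and 0.17 m and angle between gauge_yellow's own z axis and vertical below 0.15 rad and linear speed of gauge_yellow below 0.02 m/s and contact force between each of gauge_yellow, lever and the fingers below 0.1 N); the robot touches nothing.
It also fails if it takes over 58 s, if anything falls off the work surface, if the arm or the gripper's body presses on something with over 40 N, if the wrist force passes 120 N, or if a joint passes its speed limit or range.

## Working session

There is one attempt and no reset: what is moved stays moved. The work goes in short steps, Python scripts to look and compute and a shell command to move; the robot and the scene stay as the last step left them, time stands still between calls to the robot, and variables do not carry over. Pictures are saved under pics/ and viewed, at most 10 in all, crops included, and the job is handed in when it is done.

```bash
mkdir -p pics
cat > h.py <<'E'
import numpy as np, cv2
from scipy.spatial.transform import Rotation as R
from workcell import bot, vision, workorder
def extr(p, obs=None):
    # returns Rcw, origin: world = Rcw@c + o
    if "rvec" in p:
        Rm=R.from_rotvec(np.ravel(p["rvec"])).as_matrix(); return Rm.T, -Rm.T@np.ravel(p["tvec"])
    T=np.array(p["tool_from_camera"]); W=R.from_quat(obs["tool_rot"]).as_matrix()
    return W@T[:3,:3], W@T[:3,3]+np.array(obs["eef_pos"])
def slopes(p,uv):
    return cv2.undistortPoints(np.array(uv,float).reshape(-1,1,2),np.array(p["K"]),np.array([p["k1"],0,0,0.])).reshape(-1,2)
def at_height(p,uv,z,obs=None):
    A,o=extr(p,obs); s=slopes(p,uv); d=np.c_[s,np.ones(len(s))]@A.T
    return o+d*((z-o[2])/d[:,2])[:,None]
def cloud(p,obs=None):
    A,o=extr(p,obs); h,w=p["z_map"].shape
    g=np.stack(np.meshgrid(np.arange(w),np.arange(h)),-1).reshape(-1,2)
    s=slopes(p,g); d=np.c_[s,np.ones(len(s))]*p["z_map"].reshape(-1,1)
    return (d@A.T+o).reshape(h,w,3)
def proj(p,P):
    return cv2.projectPoints(np.array(P,float).reshape(-1,1,3),np.ravel(p["rvec"]),np.ravel(p["tvec"]),np.array(p["K"]),np.array([p["k1"],0,0,0.]))[0].reshape(-1,2)
E
python3 - <<'E'
from h import *
for c in ["scene","side"]:
    p=vision.camera(c); cv2.imwrite(f"pics/{c}0.png",p["image"]); C=cloud(p)
    print(c,extr(p)[1])
    for q in ["guide","lever_knob","gauge_yellow"]:
        for r in vision.place_of(p,q)[:4]:
            z={"guide":0,"lever_knob":.086,"gauge_yellow":0}[q]
            print(q,r["score"],np.round(r["position"]),at_height(p,[r["position"]],z)[0].round(3))
E
```

```text
scene [0.91265956 0.32560414 0.88026185]
lever_knob 0.81 [439. 362.] [0.512 0.125 0.086]
gauge_yellow 0.89 [183. 235.] [ 0.683 -0.407  0.   ]
gauge_yellow 0.87 [275. 279.] [ 0.595 -0.21   0.   ]
gauge_yellow 0.72 [239. 244.] [ 0.605 -0.32   0.   ]
side [0.15048089 0.26749507 0.49026068]
guide 0.59 [185. 372.] [0.544 0.065 0.   ]
guide 0.34 [331. 232.] [ 0.604 -0.312  0.   ]
gauge_yellow 0.98 [292. 259.] [ 0.602 -0.204  0.   ]
gauge_yellow 0.95 [331. 232.] [ 0.604 -0.313  0.   ]
gauge_yellow 0.73 [332. 200.] [ 0.676 -0.406  0.   ]
```

View pics/scene0.png

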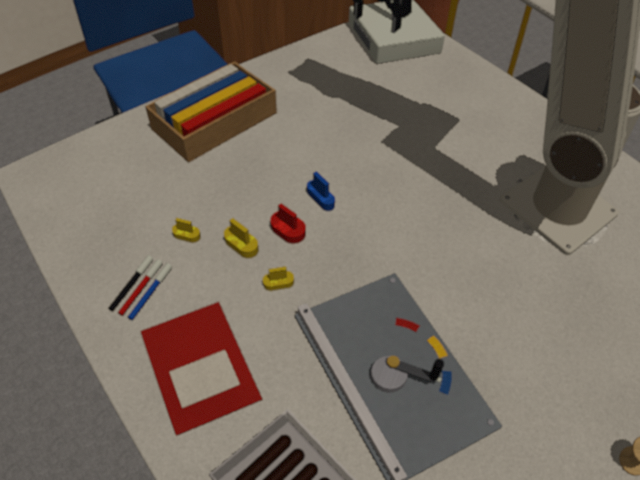

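View pics/side0.png

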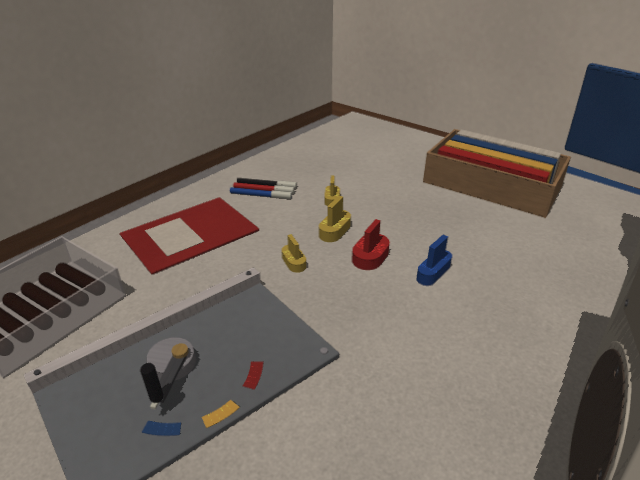

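The scene picture shows three yellow gauges. The largest is at (240,240) and the small ones are at (186,230) and (278,280). The board corners are near (395,275), (500,425), (297,312) and (400,478). The knob is at (437,367), and the lever points at the blue mark.

Run:
```python
from h import *
for c in ["scene","side"]:
    p=vision.camera(c); C=cloud(p); z=C[...,2]; 
    hsv=cv2.cvtColor(p["image"],cv2.COLOR_BGR2HSV)
    box=(C[...,0]>.38)&(C[...,0]<.75)&(C[...,1]>-.15)&(C[...,1]<.3)
    m=box&(z>.006)&(z<.014)&(hsv[...,1]<60)
    fl=(C[...,0]>.4)&(C[...,0]<.7)&(C[...,1]<-.1)&(C[...,1]>-.3)&(abs(z)<.01)
    print(c,"table z",np.median(z[fl]),"n",m.sum())
    mm=cv2.morphologyEx(m.astype(np.uint8),cv2.MORPH_OPEN,np.ones((5,5)))
    n,l,s,_=cv2.connectedComponentsWithStats(mm); k=1+np.argmax(s[1:,4])
    r=cv2.minAreaRect(C[l==k][:,:2].astype(np.float32)); print("board",r, cv2.boxPoints(r).round(3).tolist())
    y=(hsv[...,0]>18)&(hsv[...,0]<35)&(hsv[...,1]>110)&(np.hypot(C[...,0]-.61,C[...,1]+.315)<.06)
    t=y&(z>.045); b=y&(z>.015)&(z<.027)
    for nme,q in [("tab",t),("top",b)]:
        print(nme,q.sum(),cv2.minAreaRect(C[q][:,:2].astype(np.float32)),np.percentile(z[q],95))
    k=box&(z>.075)&(z<.1); print("knob",k.sum(),C[k].mean(0),C[k].max(0)); 
    for u in ([(395,275),(500,425)] if c=="scene" else [(338,354)]): print(at_height(p,[u],.01)[0])
    for u in ([(297,312),(400,478)] if c=="scene" else [(37,373),(248,273)]): print("f",at_height(p,[u],.03)[0])
```

```text
scene table z -0.0013535175663385024 n 17349
board ((0.5434302091598511, 0.14915995299816132), (0.17545898258686066, 0.18093234300613403), 78.92639923095703) [[0.43799999356269836, 0.07999999821186066], [0.6150000095367432, 0.04600000008940697], [0.6489999890327454, 0.21799999475479126], [0.47099998593330383, 0.2529999911785126]]
tab 176 ((0.6018694639205933, -0.31667500734329224), (0.013721675612032413, 0.046559564769268036), 10.490633964538574) 0.06269904134825452
top 428 ((0.6018350720405579, -0.3166179060935974), (0.04210715368390083, 0.08092860132455826), 10.127376556396484) 0.023789343701098368
knob 93 [0.5138707  0.1248243  0.08367595] [0.52077656 0.13127993 0.0890326 ]
[ 0.41331688 -0.07623637  0.01      ]
[0.47428989 0.24769705 0.01      ]
f [ 0.61488277 -0.11015645  0.03      ]
f [0.66310941 0.21328889 0.03      ]
side table z 0.001686508283901711 n 28535
board ((0.5298303365707397, 0.06656776368618011), (0.3397456109523773, 0.1891302764415741), 79.20590209960938) [[0.4050000011920929, -0.08299999684095383], [0.5910000205039978, -0.11800000071525574], [0.6549999713897705, 0.2160000056028366], [0.4690000116825104, 0.25099998712539673]]
tab 203 ((0.5992518663406372, -0.31520432233810425), (0.010983871296048164, 0.04660756140947342), 11.66855525970459) 0.06467802365575728
top 425 ((0.5998913645744324, -0.31670308113098145), (0.04001094400882721, 0.0829828679561615), 11.711861610412598) 0.025377524167258903
knob 240 [0.50797137 0.12490383 0.08421606] [0.51868482 0.132282   0.08947163]
[ 0.40737575 -0.08061137  0.01      ]
f [0.65813535 0.20007024 0.03      ]
f [ 0.60241911 -0.10613213  0.03      ]
```

```bash
cat >> h.py <<'E'
# guide estimate
GY=-0.188; GC=np.array([0.544,0.065])
def g2w(x,y): return GC+np.array([[np.cos(GY),-np.sin(GY)],[np.sin(GY),np.cos(GY)]])@[x,y]
def w2g(x,y): return np.array([[np.cos(GY),np.sin(GY)],[-np.sin(GY),np.cos(GY)]])@(np.array([x,y])-GC)
def plan(target, ydir, n):
    """rows to pointing-down target with tool y along world heading ydir (mod pi), n rows"""
    o=bot.get_obs(); A=R.from_quat(o["tool_rot"]); P=np.array(o["eef_pos"])
    best=None
    for k in (0,np.pi):
        y=np.array([np.cos(ydir+k),np.sin(ydir+k),0]); z=np.array([0,0,-1.]); x=np.cross(y,z)
        B=R.from_matrix(np.c_[x,y,z]); d=(A.inv()*B).as_rotvec()
        if best is None or np.linalg.norm(d)<np.linalg.norm(best): best=d
    print("t",o["clock"],"P",P.round(4),"rows turn",(best/n).round(3),"total",best.round(3))
    step=(np.array(target)-P)/n; C=A; rows=[]
    for i in range(n):
        rows.append((C.inv().apply(step)*1000).round(1).tolist()); C=C*R.from_rotvec(best/n)
    print(rows)
E
python3 - <<'E'
from h import *
o=bot.get_obs(); print(R.from_quat(o["tool_rot"]).as_matrix().round(2).tolist(),o["grip_width"])
a=-0.826; print("knob est",w2g(.511,.125), "tgt",g2w(-.065,0))
# tangent dir heading at the current lever angle: lever heading = GY+pi+a ; tangent = +90deg
h=GY+np.pi+a+np.pi/2
plan([.511,.125,.20],h,12)
E
```

```text
[[0.96, 0.27, 0.0], [0.27, -0.96, 0.0], [0.0, -0.0, -1.0]] 0.08560401273198633
knob est [-0.04363221  0.05277528] tgt [0.4801453  0.07714814]
t 0.5 P [ 0.1362 -0.4811  0.2313] rows turn [-0.     0.     0.107] total [-0.    0.    1.29]
[[43.8, -40.1, 2.6], [39.3, -44.6, 2.6], [34.3, -48.5, 2.6], [28.8, -51.9, 2.6], [23.1, -54.7, 2.6], [17.1, -56.9, 2.6], [10.9, -58.4, 2.6], [4.6, -59.2, 2.6], [-1.8, -59.4, 2.6], [-8.1, -58.8, 2.6], [-14.4, -57.6, 2.6], [-20.5, -55.7, 2.6]]
```

```bash
python3 - <<'E'
s=open('h.py').read()
s=s.replace('''    best=None
''','''    best=None; dj=np.arctan2(target[1],target[0])-o["joint_pos"][0]
    j6=o["joint_pos"][5]; print("j6",round(j6,2))
''').replace('''d=(A.inv()*B).as_rotvec()
        if best is None or np.linalg.norm(d)<np.linalg.norm(best): best=d''','''d=(A.inv()*B).as_rotvec()
        for d in (d,d*(1-2*np.pi/np.linalg.norm(d))):
            if best is None or abs(-d[2]-dj)<abs(-best[2]-dj): best=d''')
open('h.py','w').write(s)
E
python3 - <<'E'
from h import *
plan([.511,.125,.20],GY+np.pi-.41+np.pi/2,13)
E
```

```text
j6 1.57
t 0.5 P [ 0.1362 -0.4811  0.2313] rows turn [ 0.    -0.    -0.174] total [ 0.    -0.    -2.268]
[[40.4, -37.0, 2.4], [46.2, -29.4, 2.4], [50.7, -21.0, 2.4], [53.5, -11.8, 2.4], [54.8, -2.4, 2.4], [54.3, 7.2, 2.4], [52.3, 16.5, 2.4], [48.6, 25.3, 2.4], [43.5, 33.4, 2.4], [37.0, 40.4, 2.4], [29.5, 46.2, 2.4], [21.0, 50.6, 2.4], [11.9, 53.5, 2.4]]
```

```bash
python3 -m creep '[[[40,-37,2.4],[0,0,-0.174]],[[46,-29,2.4],[0,0,-0.174]],[[51,-21,2.4],[0,0,-0.174]],[[53,-12,2.4],[0,0,-0.174]],[[55,-2,2.4],[0,0,-0.174]],[[54,7,2.4],[0,0,-0.174]],[[52,16,2.4],[0,0,-0.174]],[[49,25,2.4],[0,0,-0.174]],[[43,33,2.4],[0,0,-0.174]],[[37,40,2.4],[0,0,-0.174]],[[29,46,2.4],[0,0,-0.174]],[[21,51,2.4],[0,0,-0.174]]]' 34
python3 -m creep '[[[12,53,2.4],[0,0,-0.174]],[[0,0,0],[0,0,0]]]'
python3 - <<'E'
from h import *
o=bot.get_obs(); p=vision.camera("wrist"); cv2.imwrite("pics/w1.png",p["image"])
for q in ["lever_knob","guide"]:
    for r in vision.place_of(p,q)[:3]: print(q,r["score"],r["position"],at_height(p,[r["position"]],.086 if q!="guide" else 0,o)[0].round(4))
plan([.511,.125,.047],GY+np.pi-.41+np.pi/2,4)
E
```

```text
clock: 2.0
eef_pos: [0.4826, 0.0776, 0.2027]
tool_rot: [0.376, 0.926, 0.0, 0.0]
ft_force: [-0.6, -1.2, -0.4]
grip_width: 0.0336
grasp_force: 0.0
clock: 2.25
eef_pos: [0.5117, 0.1251, 0.1992]
tool_rot: [0.295, 0.955, 0.0, -0.0]
ft_force: [0.1, -0.1, -0.3]
grip_width: 0.0337
grasp_force: 0.0
lever_knob 0.69 [319.2, 231.4] [0.51   0.1251 0.086 ]
guide 0.57 [282.6, 271.6] [0.5406 0.0628 0.    ]
j6 0.84
t 2.4 P [0.5097 0.1216 0.1999] rows turn [-0.    -0.    -0.002] total [-0.001 -0.001 -0.007]
[[0.2, 0.9, 38.2], [0.2, 0.9, 38.2], [0.2, 0.9, 38.2], [0.2, 0.9, 38.2]]
```

View pics/w1.png

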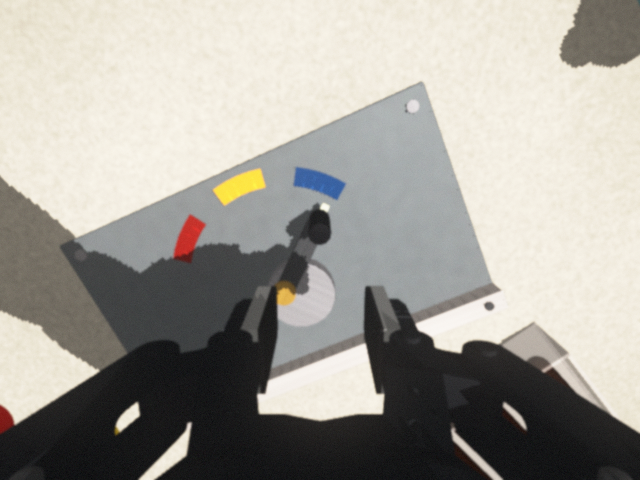

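The wrist view shows the knob top at (319,231), midway between the fingers, with the pointer at the right end near the blue mark. That agrees with my estimate, so I'll descend and straddle it.

```bash
python3 -m creep '[[[0,1,38],[0,0,0]],[[0,1,38],[0,0,0]],[[0,1,38],[0,0,0]],[[0,0,39],[0,0,0]],[[0,0,0],[0,0,0]]]' && python3 -m creep '[[[0,0,0],[0,0,0]],[[0,0,0],[0,0,0]]]' 22
python3 - <<'E'
from h import *
o=bot.get_obs(); A=R.from_quat(o["tool_rot"]); pv=g2w(.005,0)
k=lambda a: pv+.07*np.array([np.cos(GY+np.pi+a),np.sin(GY+np.pi+a)])
an=[-.83,-.62,-.41,-.2,0.0]
pts=[k(a) for a in an]; print(np.round(pts,4).tolist(),np.array(o["eef_pos"]).round(4))
for a,b in zip(pts,pts[1:]): print((A.inv().apply(np.r_[b-a,0])*1000).round(1))
print("extra dir",A.inv().apply([pts[-1][0]-pts[-2][0],pts[-1][1]-pts[-2][1],0]))
E
```

```text
clock: 3.02
eef_pos: [0.5088, 0.1224, 0.0449]
tool_rot: [0.299, 0.954, -0.002, -0.003]
ft_force: [-0.7, 0.2, 0.4]
grip_width: 0.0338
grasp_force: 0.0
clock: 3.28
eef_pos: [0.5138, 0.1246, 0.0494]
tool_rot: [0.298, 0.955, 0.001, 0.002]
ft_force: [0.6, -0.3, -0.2]
grip_width: 0.0217
grasp_force: 0.0
[[0.5122, 0.1236], [0.5005, 0.1147], [0.4911, 0.1035], [0.4841, 0.0905], [0.4801, 0.0771]] [0.5138 0.1246 0.0494]
[  4.5 -14.   -0.1]
[  1.4 -14.6  -0. ]
[ -1.6 -14.6  -0. ]
[ -4.4 -13.3  -0. ]
extra dir [-4.35058716e-03 -1.32822843e-02 -2.91935770e-05]
```

```bash
python3 -m creep '[[[2.5,-7,0],[0,0,0]],[[2.5,-7,0],[0,0,0]],[[0.7,-7.3,0],[0,0,0]],[[0.7,-7.3,0],[0,0,0]],[[-0.8,-7.3,0],[0,0,0]],[[-0.8,-7.3,0],[0,0,0]],[[-2.2,-6.7,0],[0,0,0]],[[-2.2,-6.7,0],[0,0,0]],[[-1,-3,0],[0,0,0]],[[0,0,0],[0,0,0]]]'
python3 - <<'E'
from h import *
o=bot.get_obs(); p=vision.camera("wrist"); cv2.imwrite("pics/w2.png",p["image"])
print(o["eef_pos"], o["ft_force"])
pv=g2w(.005,0)
for c in ["wrist","scene","side"]:
    p=vision.camera(c)
    for r in vision.place_of(p,"lever_knob")[:2]:
        P=at_height(p,[r["position"]],.086,o)[0]; d=w2g(*P[:2])-[.005,0]
        print(c,r["score"],r["position"],P.round(4),"ang",np.arctan2(-d[1],-d[0]),np.hypot(*d))
    if c!="wrist": cv2.imwrite(f"pics/{c}2.png",p["image"][300:,100:500] if c=="side" else p["image"][250:480,280:540])
E
```

```text
clock: 4.53
eef_pos: [0.4788, 0.076, 0.0478]
tool_rot: [0.297, 0.955, 0.001, 0.0]
ft_force: [-0.6, 4.9, 0.5]
grip_width: 0.0216
grasp_force: 1.9
[0.4787673  0.07596549 0.04779245] [-0.59809839  4.90995398  0.54112123]
wrist 0.68 [332.3, 353.9] [0.4796 0.0794 0.086 ] ang -0.029427434505311767 0.07097526859228617
side 0.92 [195.4, 356.7] [0.484  0.0789 0.086 ] ang -0.03608249025069445 0.06655362519258934
```

View pics/side2.png

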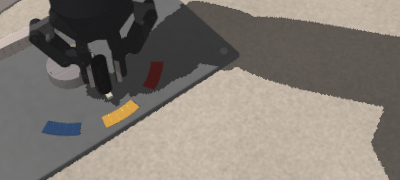

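The pointer at (108,98) in the crop stands at the middle of the yellow mark. I'll release the knob and go to the gauge.

```bash
python3 -m creep '[[[1,3,0],[0,0,0]],[[0,0,0],[0,0,0]],[[0,0,-40],[0,0,0]],[[0,0,-50],[0,0,0]],[[0,0,-55],[0,0,0]],[[0,0,0],[0,0,0]]]' 40
python3 - <<'E'
from h import *
plan([.601,-.316,.18],.19,11)
E
```

```text
clock: 5.62
eef_pos: [0.4827, 0.078, 0.1966]
tool_rot: [0.298, 0.955, 0.002, 0.004]
ft_force: [0.3, -0.2, -1.0]
grip_width: 0.0399
grasp_force: 0.0
j6 0.77
t 5.625 P [0.4827 0.078  0.1966] rows turn [0.001 0.    0.071] total [0.008 0.005 0.776]
[[-29.2, -23.4, 1.6], [-30.8, -21.3, 1.6], [-32.2, -19.0, 1.6], [-33.5, -16.7, 1.6], [-34.6, -14.3, 1.6], [-35.5, -11.8, 1.6], [-36.2, -9.3, 1.6], [-36.8, -6.7, 1.6], [-37.2, -4.1, 1.6], [-37.4, -1.5, 1.5], [-37.4, 1.2, 1.5]]
```

```bash
python3 -m creep '[[[-29,-23,1.5],[0,0,0.071]],[[-31,-21,1.5],[0,0,0.071]],[[-32,-19,1.5],[0,0,0.071]],[[-33.5,-17,1.5],[0,0,0.07]],[[-34.5,-14.5,1.5],[0,0,0.071]],[[-35.5,-12,1.5],[0,0,0.07]],[[-36,-9.5,1.5],[0,0,0.071]],[[-37,-6.5,1.5],[0,0,0.07]],[[-37,-4,1.5],[0,0,0.071]],[[-37.5,-1.5,1.5],[0,0,0.07]],[[-37.5,1,1.5],[0,0,0.07]],[[0,0,0],[0,0,0]]]'
python3 - <<'E'
from h import *
o=bot.get_obs(); p=vision.camera("wrist"); cv2.imwrite("pics/w3.png",p["image"]); C=cloud(p,o); z=C[...,2]
hsv=cv2.cvtColor(p["image"],cv2.COLOR_BGR2HSV)
y=(hsv[...,0]>18)&(hsv[...,0]<35)&(hsv[...,1]>110)&(np.hypot(C[...,0]-.601,C[...,1]+.316)<.06)
for q in (y&(z>.045),y&(z>.012)&(z<.03)): print(q.sum(),cv2.minAreaRect(C[q][:,:2].astype(np.float32)),np.median(z[q]))
plan([.601,-.316,.029],.19,4)
p=vision.camera("side"); 
for r in vision.place_of(p,"lever_knob")[:2]:
    P=at_height(p,[r["position"]],.086,o)[0]; d=w2g(*P[:2])-[.005,0]; print(r,P,"ang",np.arctan2(-d[1],-d[0]))
E
```

```text
clock: 7.12
eef_pos: [0.5963, -0.3183, 0.1724]
tool_rot: [0.638, 0.77, -0.001, -0.002]
ft_force: [1.0, -0.3, -0.3]
grip_width: 0.0402
grasp_force: 0.0
1034 ((0.5949428081512451, -0.3163522183895111), (0.044139910489320755, 0.09659868478775024), 86.55632781982422) 0.0641822578874528
3728 ((0.6003744006156921, -0.31707555055618286), (0.03968316689133644, 0.08045537024736404), 10.29369831085205) 0.024288905714310915
j6 0.89
t 7.175 P [ 0.5963 -0.3167  0.1729] rows turn [-0.001 -0.001 -0.   ] total [-0.003 -0.002 -0.001]
[[-0.1, 1.3, 36.0], [-0.1, 1.3, 36.0], [-0.1, 1.3, 36.0], [-0.1, 1.2, 36.0]]
{'position': [196.6, 358.0], 'score': 0.57} [0.48152382 0.07917888 0.086     ] ang -0.032622666627842
```

View pics/w3.png

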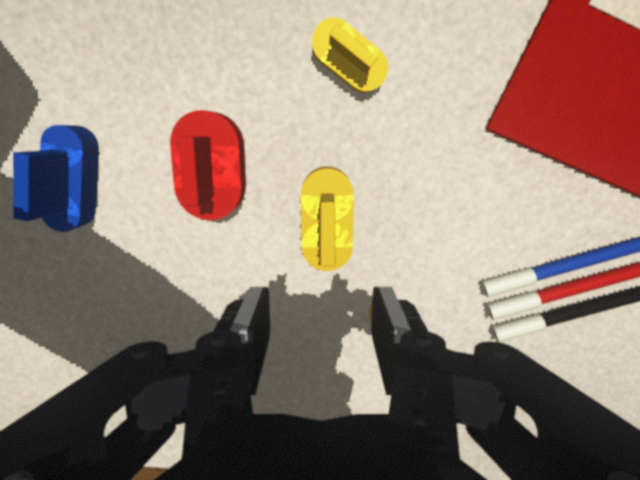

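The gauge in the wrist view is at (327,218), upright and aligned with the fingers, at world (0.600,-0.317). I'll grasp its tab.

```bash
python3 -m creep '[[[0,1,36],[0,0,0]],[[0,1,36],[0,0,0]],[[0,1,36],[0,0,0]],[[0,1,36],[0,0,0]],[[0,0,0],[0,0,0]]]' && python3 -m creep '[[[0,0,0],[0,0,0]],[[0,0,0],[0,0,0]],[[0,0,0],[0,0,0]],[[0,0,0],[0,0,0]],[[0,0,-50],[0,0,0]],[[0,0,0],[0,0,0]]]' 0
python3 - <<'E'
from h import *
t=g2w(.058,-.10); print(t)
plan([*t,.085],GY,9)
E
```

```text
clock: 7.9
eef_pos: [0.5985, -0.3121, 0.0281]
tool_rot: [0.636, 0.772, -0.001, -0.004]
ft_force: [-0.1, -0.2, 0.8]
grip_width: 0.0401
grasp_force: 0.0
clock: 8.65
eef_pos: [0.6046, -0.3168, 0.0869]
tool_rot: [0.637, 0.771, 0.001, 0.005]
ft_force: [-0.5, -0.4, 0.1]
grip_width: 0.0091
grasp_force: 62.0
[ 0.58228859 -0.04407788]
j6 0.9
t 8.65 P [ 0.6046 -0.3168  0.0869] rows turn [0.001 0.001 0.042] total [0.009 0.005 0.379]
[[30.2, 3.3, 0.0], [30.3, 2.0, 0.1], [30.4, 0.8, 0.1], [30.4, -0.5, 0.1], [30.3, -1.8, 0.1], [30.2, -3.1, 0.1], [30.1, -4.3, 0.1], [29.9, -5.6, 0.2], [29.6, -6.9, 0.2]]
```

```bash
python3 -m creep '[[[0,0,-40],[0,0,0]],[[30,3,0],[0,0,0.042]],[[30,2,0],[0,0,0.042]],[[30,1,0],[0,0,0.042]],[[30,-0.5,0],[0,0,0.042]],[[30,-2,0],[0,0,0.042]],[[30,-3,0],[0,0,0.042]],[[30,-4,0],[0,0,0.042]],[[30,-5.5,0],[0,0,0.042]],[[29.5,-7,0],[0,0,0.043]],[[0,0,40],[0,0,0]],[[0,0,0],[0,0,0]]]'
python3 - <<'E'
from h import *
o=bot.get_obs(); p=vision.camera("wrist"); o2=bot.get_obs(); cv2.imwrite("pics/w4.png",p["image"]); C=cloud(p,o)
print(o["eef_pos"],o2["eef_pos"],w2g(*o["eef_pos"][:2]),o["ft_force"])
z=C[...,2]; 
# fence top points & refit
def g(C): c,s=np.cos(GY),np.sin(GY); d=C[...,:2]-GC; return np.stack([c*d[...,0]+s*d[...,1],-s*d[...,0]+c*d[...,1]],-1)
G=g(C); m=(z>.024)&(z<.036)&(abs(G[...,0]-.092)<.03)&(abs(G[...,1])<.18)
for y0 in np.arange(-.16,.17,.04):
    q=m&(abs(G[...,1]-y0)<.02)
    if q.sum()>30: print(round(y0,2),q.sum(),np.percentile(G[q][:,0],[2,50,98]).round(4),np.median(z[q]).round(4))
for c in ["scene","side"]:
    p=vision.camera(c); G=g(cloud(p)); z=cloud(p)[...,2]; m=(z>.024)&(z<.036)&(abs(G[...,0]-.092)<.03)&(abs(G[...,1])<.18)
    hsv=cv2.cvtColor(p["image"],cv2.COLOR_BGR2HSV); yl=(hsv[...,0]>18)&(hsv[...,0]<35)&(hsv[...,1]>110)
    for y0 in (0,.05,.1,.15):
        q=m&(abs(G[...,1]-y0)<.025)&~yl
        if q.sum()>20: print(c,y0,q.sum(),np.percentile(G[q][:,0],[4,50,96]).round(4),np.median(z[q]).round(4))
E
```

```text
clock: 10.15
eef_pos: [0.5758, -0.0437, 0.0782]
tool_rot: [0.77, 0.638, -0.003, -0.003]
ft_force: [-0.5, 0.2, 0.1]
grip_width: 0.009
grasp_force: 61.9
[ 0.57578577 -0.04374907  0.07817566] [ 0.57736396 -0.04422668  0.08004367] [ 0.05155031 -0.10089233] [-0.52258532  0.24542618  0.08971293]
-0.16 163 [0.0876 0.092  0.0957] 0.0322
-0.12 2302 [0.0779 0.087  0.0953] 0.0322
-0.08 2945 [0.0778 0.0861 0.0952] 0.0322
-0.04 3492 [0.0777 0.0861 0.0951] 0.0323
0.0 4178 [0.0776 0.086  0.0949] 0.0323
scene 0 336 [0.0794 0.0882 0.0965] 0.0288
scene 0.05 358 [0.0796 0.0882 0.0965] 0.0287
scene 0.1 389 [0.0797 0.088  0.0967] 0.0286
scene 0.15 371 [0.0795 0.0882 0.0967] 0.0288
side 0 473 [0.0768 0.0825 0.0942] 0.031
side 0.05 519 [0.0766 0.0822 0.0938] 0.0309
side 0.1 565 [0.0767 0.082  0.0941] 0.0309
side 0.15 537 [0.0767 0.0818 0.094 ] 0.0308
```

View pics/w4.png

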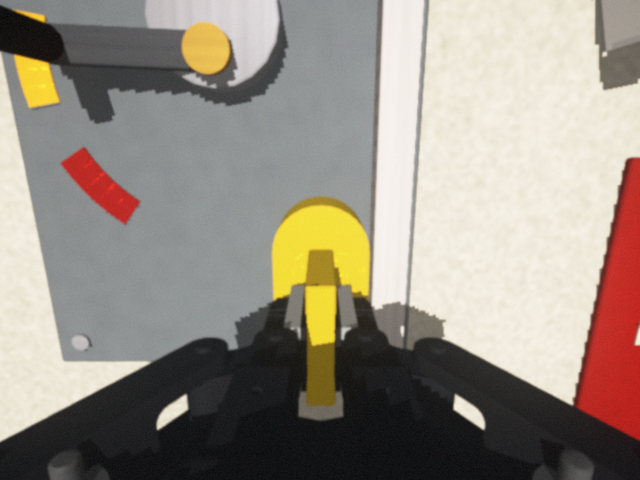

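The wrist view shows the gauge held in line with the fence, its right edge at column 369 and the fence face at about column 375. The lever is on yellow at the top left. Next I'll measure the gauge against the fence in tool coordinates.

```bash
cat > m.py <<'E'
from h import *
p=vision.camera("wrist"); T=np.array(p["tool_from_camera"])
P=np.mean([bot.get_obs()["eef_pos"] for _ in range(1)],0)
o={"tool_rot":[0,0,0,1],"eef_pos":[0,0,0]}; C=cloud(p,o)  # tool coords
hsv=cv2.cvtColor(p["image"],cv2.COLOR_BGR2HSV); yl=(hsv[...,0]>18)&(hsv[...,0]<35)&(hsv[...,1]>110)
tz=C[...,2]; W=R.from_quat(bot.get_obs()["tool_rot"]).as_matrix()
print("P",P,"tool y in world",W[:,1].round(3),"x",W[:,0].round(3))
b=yl&(np.hypot(C[...,0],C[...,1])<.06)&(tz>0)&(tz<.012)
print("block",b.sum(),"tz",np.median(tz[b]),"y",np.percentile(C[b][:,1],[1,99]),"xmax/min",C[b][:,0].min(),C[b][:,0].max())
H=P[2]-tz
f=(H>.022)&(H<.038)&(hsv[...,1]<40)&(hsv[...,2]>120)&(abs(C[...,1])<.06)&(abs(C[...,0])<.16)
G=C[f]; sgn=np.sign(np.median(G[:,1])) 
for x0 in np.arange(-.14,.15,.04):
    q=abs(G[:,0]-x0)<.02
    if q.sum()>60: print("fence x",round(x0,2),q.sum(),"y",np.percentile(G[q][:,1],[2,50,98]).round(4),"tz",np.median(G[q][:,2]).round(4))
E
python3 m.py
```

```text
P [ 0.5802205  -0.04493614  0.08285233] tool y in world [ 0.982 -0.188  0.002] x [0.188 0.982 0.   ]
block 6392 tz 0.008840830256989438 y [-0.01950006  0.01918519] xmax/min -0.00236054783849958 0.03877307265772441
fence x -0.02 1429 y [0.0259 0.0332 0.0396] tz 0.0501
fence x 0.02 2592 y [0.0221 0.0313 0.0396] tz 0.0501
fence x 0.06 3303 y [0.022  0.0304 0.0394] tz 0.0501
fence x 0.1 7651 y [-0.0571  0.0219  0.0389] tz 0.0507
fence x 0.14 782 y [-0.059  -0.0339  0.0383] tz 0.0511
```

The fence is about 2 mm from the gauge and parallel to it, so the gauge sits mid-gap at guide x≈58. I'll set it down and slide it.

```bash
python3 -m creep '[[[0,0,20],[0,0,0]],[[0,0,14],[0,0,0]],[[0,0,4],[0,0,0]],[[0,0,0],[0,0,0]],[[0,0,0.5],[0,0,0]],[[0,0,0],[0,0,0]],[[0,0,0],[0,0,0]]]' && python3 -m creep '[[[15,0,0],[0,0,0]],[[15,0,0],[0,0,0]],[[10,0,0],[0,0,0]],[[0,0,0],[0,0,0]]]'; python3 m.py
```

```text
clock: 11.22
eef_pos: [0.5794, -0.0444, 0.0433]
tool_rot: [0.77, 0.638, 0.0, 0.0]
ft_force: [-0.5, -0.3, -0.3]
grip_width: 0.0088
grasp_force: 62.3
clock: 11.72
eef_pos: [0.5872, -0.0034, 0.0433]
tool_rot: [0.77, 0.638, 0.001, -0.0]
ft_force: [-0.4, 1.1, 1.1]
grip_width: 0.0086
grasp_force: 62.6
P [ 0.58713179 -0.00397517  0.04331091] tool y in world [ 0.983 -0.185  0.001] x [0.185 0.983 0.001]
block 6431 tz 0.008721153598182485 y [-0.01934303  0.01965546] xmax/min -0.0018521929093472944 0.0388130316560461
fence x -0.02 1558 y [0.0226 0.0317 0.0397] tz 0.011
fence x 0.02 4163 y [0.0226 0.0309 0.0399] tz 0.011
fence x 0.06 10705 y [-0.0578 -0.0249  0.0395] tz 0.0118
fence x 0.1 10175 y [-0.0588 -0.0288  0.0394] tz 0.0118
```

```bash
python3 -m creep '[[[12,0,0],[0,0,0]],[[12,0,0],[0,0,0]],[[12,0,0],[0,0,0]],[[12,0,0],[0,0,0]],[[0,0,0],[0,0,0]]]' && python3 -m creep '[[[10,0,0],[0,0,0]],[[10,0,0],[0,0,0]],[[10,0,0],[0,0,0]],[[0,0,0],[0,0,0]]]' && python3 -m creep '[[[12,0,0],[0,0,0]],[[12,0,0],[0,0,0]],[[12,0,0],[0,0,0]],[[12,0,0],[0,0,0]],[[12,0,0],[0,0,0]],[[12,0,0],[0,0,0]],[[12,0,0],[0,0,0]],[[8,0,0],[0,0,0]],[[0,0,0],[0,0,0]]]'; python3 m.py
```

```text
clock: 12.4
eef_pos: [0.5962, 0.044, 0.0433]
tool_rot: [0.77, 0.638, 0.001, -0.0]
ft_force: [0.0, 0.8, 1.2]
grip_width: 0.0087
grasp_force: 62.9
clock: 12.9
eef_pos: [0.6017, 0.0732, 0.0433]
tool_rot: [0.77, 0.638, 0.001, -0.001]
ft_force: [0.4, 0.9, 3.3]
grip_width: 0.0089
grasp_force: 63.0
clock: 14.02
eef_pos: [0.6188, 0.1638, 0.0432]
tool_rot: [0.77, 0.638, 0.001, -0.001]
ft_force: [1.0, 0.8, 4.3]
grip_width: 0.0092
grasp_force: 63.3
P [0.61883441 0.16368478 0.04325458] tool y in world [ 0.983 -0.186  0.   ] x [0.186 0.983 0.003]
block 6416 tz 0.008749136726700454 y [-0.01934512  0.01961871] xmax/min -0.0026364756008928486 0.03869440587845304
fence x -0.02 1502 y [0.0226 0.032  0.0398] tz 0.011
fence x 0.02 4103 y [0.0225 0.031  0.0399] tz 0.011
fence x 0.06 1974 y [0.0225 0.0309 0.0399] tz 0.0111
```

The slide went through with low force, and the gauge is now at guide y≈111. I'll release it and back off.

```bash
python3 -m creep '[[[0,0,0],[0,0,0]],[[0,0,0],[0,0,0]],[[0,0,0],[0,0,0]],[[0,0,-20],[0,0,0]],[[0,0,-40],[0,0,0]],[[0,0,-50],[0,0,0]],[[0,0,-50],[0,0,0]],[[-40,0,0],[0,0,0]],[[-40,0,0],[0,0,0]],[[0,0,0],[0,0,0]],[[0,0,0],[0,0,0]]]' 34
python3 - <<'E'
from h import *
o=bot.get_obs(); p=vision.camera("wrist"); cv2.imwrite("pics/w5.png",p["image"]); C=cloud(p,o); z=C[...,2]
hsv=cv2.cvtColor(p["image"],cv2.COLOR_BGR2HSV); q=(hsv[...,0]>18)&(hsv[...,0]<35)&(hsv[...,1]>110)&(z>.027)&(z<.04)&(C[...,1]>.1)
r=cv2.minAreaRect(C[q][:,:2].astype(np.float32)); print(r,w2g(*r[0]),np.median(z[q]))
for c in ["wrist","side"]:
    if c=="side": p=vision.camera(c)
    for r in vision.place_of(p,"lever_knob")[:2]:
        P=at_height(p,[r["position"]],.086,o)[0]; d=w2g(*P[:2])-[.005,0]; print(r,P,"ang",np.arctan2(-d[1],-d[0]))
E
```

```text
clock: 15.45
eef_pos: [0.6036, 0.0834, 0.203]
tool_rot: [0.771, 0.637, 0.0, -0.0]
ft_force: [0.6, 0.6, -0.3]
grip_width: 0.0343
grasp_force: 0.0
((0.6174275279045105, 0.1624436378479004), (0.07890721410512924, 0.03955744951963425), 80.07839965820312) [0.05392205 0.10944988] 0.03441025422854016
{'position': [143.9, 269.5], 'score': 0.89} [0.47603165 0.07961498 0.086     ] ang -0.022204505693102325
{'position': [195.8, 356.3], 'score': 0.63} [0.48414585 0.07819735 0.086     ] ang -0.026830819372493275
{'position': [85.5, 383.7], 'score': 0.42} [0.54251911 0.17940339 0.086     ] ang -1.3274263709052796
```

View pics/w5.png

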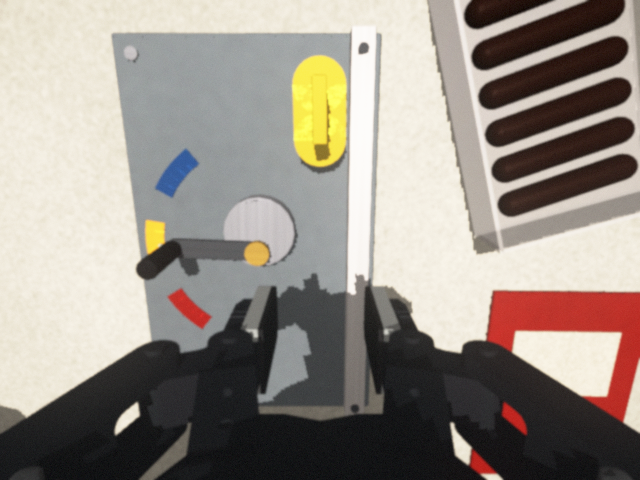

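The gauge lies flat beside the fence at (320,112), past the roller. The lever is on yellow at an angle of about -0.02, and nothing is touched.

```bash
python3 -c "
from workcell import workorder
print(workorder.job_done())"
```

```text
the job is handed in; nothing more can be done
None
```

I handed the job in at about 16 s of the 58 s allowed, but it returned no verdict. By my last camera check the lever is on yellow, about -0.02 rad from its middle. The largest yellow gauge has been slid along the fence through the gap, and lies released and flat past the roller at guide y ≈ 110 mm.

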